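# Test a pedal return spring at the pottery studio

### The arm

A 6-joint arm with a two-finger parallel gripper is mounted at the origin on the work surface. World frame = base frame: x ahead of the robot, y to its left, z up, the work surface at z = 0. Lengths are in mm, angles in rad, forces in N, time in s.
With the tool pointing down it reaches from about 400 to 925 mm from the base axis. Payload 12.5 kg.
Tool frame: the origin (TCP) lies midway between the tips of the shut fingers; the grasp point (between the pads) lies 19 mm behind it (env.grip_depth is the distance from the TCP to the grasp point, in mm); z points along the fingers, y is the line along which they close (so a half turn about z gives the same grasp; the last joint's range is limited). The gripper opens to 95 mm and grips with 3 to 60 N. Pads are 20 mm wide; open, the fingers measure 119 mm over their backs; the gripper's body (75 mm by 180 mm) begins 59 mm behind the grasp point.
Start: joints at [-0.106, 0.491, 1.559, -0, 1.092, -0.106], TCP at [625.017, 0.021, 214.661] pointing down, gripper open.
Joint ranges: [-3.1, 3.1], [-0.84, 2.19], [0.05, 2.79], [-1.13, 4.28], [0.06, 2.93], [-2.69, 2.69]. Speed limits (rad/s): [2.22, 2.22, 2.79, 3.14, 3.14, 3.14].

### API

Orientations are given as [roll, pitch, yaw] about the fixed x, y, z axes, in that order (R = Rz(yaw) Ry(pitch) Rx(roll)).
In Python, from cell import monitor, viewer, order, env gives the robot as it stands.
- The arm moves only by the tool move_arm, never from a script. Its argument "moves" is one flat list of numbers, 4 for each row, row after row: the shift along the tool's x, y, z normalised to -1 to 1, where 1 is 0.15 m, then the turn about the tool's z normalised to -1 to 1, where 1 is pi/2 rad. A call has 1 to 10 rows; each row shifts and turns the commanded pose from where the row before left it, along the tool's axes as they then stand; what a row does not reach is not made up. A row lasts 1/8 s, in which the tool goes at most 62.5 mm and 10.7 degrees, less where a joint would pass 70% of its speed; a pose out of reach is approached as far as the arm can. A call with a number of a shift or a turn outside -1 to 1 is refused whole. A call with a gripper value outside its range is refused whole. "claw" is the finger opening in mm, from 0 to 95.1, set as the call begins (left out, the last holds). The fingers move at their own pace and stop on an object; the grip force is fixed at half the most. Time passes only in rows, so rows that do not move let the fingers close. It gives the time, the measured TCP pose, the force, the opening and the grip force at its end, in the units of the state.
- monitor.state(): the state, without advancing time (a new reading comes with each control period).
- viewer.read_camera(name): name is "scene" or "side" or "wrist"; returns the picture (480x640x3 uint8, red, green, blue); there is no depth.
- viewer.camera_info(name): a dict with "K" (3x3 intrinsics, pixels), "camera_from_world" (4x4, takes a point from world to camera coordinates). Camera axes: x right, y down, z forward; pixel columns grow to the right and rows downward; lengths in mm; the calibration is good to about 2 mm. A picture is of the moment at which its call begins: read the wrist's pose just before it. camera_info takes no time and is no camera call; for the wrist camera it gives the pose at the moment of the call.
- order.job_done(): hands the job in; it is judged then, once.
The state is a dict: "t": time; "joints": joint angles; "qvel": joint speeds; "tau": joint torques, N m; "eef_pos": TCP position; "tcp_rot": TCP orientation; "ft_force": force on the tool from outside, world axes, zero at the start; "moment": the same for the moment, N m; "opening": opening from 0.0 (shut) to 1.0 (fully open); "grip_force": force on a finger pad.
Only numpy, scipy, OpenCV 4.12 (cv2) and the standard library are available. Lean on these libraries where they do the work, as an engineer would, in place of code of your own. Each camera call takes 0.05 s, during which the arm holds its last target. There are 200 camera calls.

### The job

Seat the blue-capped pedal spring upright on the tester's centring pin, then press straight down on its cap with a steady 15 N for about a second, never much over 20 N, and see where the top of the cap stands against the upper edge of the red mark. If the loaded cap stands above the mark the spring is sound: stand it upright in the green tray; if it sinks below the mark it is tired: stand it upright in the red tray. Set it down gently, let go, and leave the mark and the other things on the bench as they are.

Things in the scene. Friction and masses are not known exactly. Their poses are not given: they have to be found in the camera images.
- spring: potter's-wheel pedal spring, 0.12 kg, 90 mm tall, standing: steel foot (48 mm dia, 15 mm high; bore 18 mm dia, 11 mm deep, open below), bare coil 32 mm dia, blue cap 36 mm dia, 14 mm high, to lift it by. Origin at centre of the foot's underside, z up. The cap slides down against the coil by up to 28 mm and springs back; its rate (0.3 to 2 N per mm) is not known
- spring_top (a point): centre of the flat top face of the spring's blue cap; 90 mm above the foot's underside when free, and it goes down with the cap
- tester: spring tester, fixed to the bench: grey plate 130 (x) by 175 (y) by 16 mm thick with a steel centring pin (14 mm dia, 10 mm high, upper 4 mm tapering to 8 mm dia). An aluminium column (26 by 16 mm, 105 mm high) with the red mark stands on the plate, centred 92 mm from the pin on the tester's +y side. Origin under the pin, on the bench; z up
- plate_centre (a point): foot of the centring pin, on the plate's top face 16 mm above the bench; the spring's foot rests here when it is seated
- mark_edge (a point): the red reference mark: a plastic pointer on the column that points at the pin; this point lies on its upper edge, at its tip, 64 mm from the pin's axis on the tester's +y side. It is set anywhere from 65 to 89 mm above the plate; it is stiff on the column and must stay where it was set
- green_tray: green open tray for sound springs, fixed, 120 by 120 by 30 mm high, walls and floor 5 mm thick; origin at the centre of its underside
- red_tray: red open tray for tired springs, the same size as the green one; origin at the centre of its underside
- mug: bystander: brown clay mug, 80 mm dia, 95 mm high; origin under its centre
- glaze_jar: bystander: closed blue glaze jar, 56 mm dia, 75 mm high; origin under its centre
- wrench: bystander: steel wrench, 150 mm long, lying flat
- brush: bystander: brush, 170 mm long, lying flat
- rib: bystander: flat wooden potter's rib, 40 by 80 by 6 mm
- wheel_knob: bystander: black plastic knob, 44 mm dia, 34 mm high; origin under its centre
- stamp: bystander: upright wooden stamp, 26 mm dia, 50 mm high; origin under its centre
Not all that is in view belongs to the job. Several things have the shape of the spring; the one meant has the colours described above. Of the things that look like the green_tray, take the one that is nearest to the robot's base at the start.

How it is judged (in metres and radians):
On the way, in this order (a step that is already met when the one before it is completed fails the run):
1. the spring stands seated on the tester's pin: foot flat on the plate (within 2 mm), centred within 3.5 mm, upright, and not yet pressed with the test load (horizontal distance between spring and plate_centre below 0.0035 m and z of spring in the frame of plate_centre below 0.002 m and angle between spring's own z axis and vertical below 0.05 rad and contact force between spring and tester below 10 N), for 0.2 s.
2. the seated spring bears on the plate with the test load, 12.5 to 19 N including its own weight of about 1 N, for 0.6 s (horizontal distance between spring and plate_centre below 0.0035 m and angle between spring's own z axis and vertical below 0.05 rad and contact force between spring and tester between 12.5 and 19 N), for 0.6 s.
At the end, for the whole second after the job is handed in: The spring stands upright (within 0.1 rad), at rest and let go, on the floor of the right tray: green if its cap stood above the red mark's upper edge under 15 N, red if it stood below (when the two differ by less than about 3.4 mm either tray counts) (angle between spring's own z axis and vertical below 0.1 rad and linear speed of spring below 0.02 m/s and ((z of mark_edge in the frame of plate_centre below 0.0796 m and horizontal distance between spring and green_tray below 0.047 m and z of spring in the frame of green_tray below 0.008 m) or (z of mark_edge in the frame of plate_centre above 0.0728 m and horizontal distance between spring and red_tray below 0.047 m and z of spring in the frame of red_tray below 0.008 m))); the robot touches nothing.
It fails at once if the spring is pressed on the tester with more than 25 N (contact force between spring and tester above 25 N).
It fails at once if the spring is slammed or dropped into a tray (over 30 N) (contact force between spring and green_tray above 30 N or contact force between spring and red_tray above 30 N).
It fails at once if the red mark is shifted by more than 3 mm (distance of mark_edge from where it was at the start of the episode above 0.003 m).
It fails at once if a bystander is moved by more than 20 mm (distance of any of mug, glaze_jar, wrench, brush, rib, wheel_knob, stamp from where it was at the start of the episode above 0.02 m).
It also fails if it takes over 61 s, if anything falls off the work surface, if the arm or the gripper's body presses on something with over 40 N, if the wrist force passes 120 N, or if a joint passes its speed limit or range.

## Working session

There is one attempt and no reset: what is moved stays moved. The work goes in short steps, Python scripts to look and compute and a tool call to move; the robot and the scene stay as the last step left them, time stands still between calls to the robot, and variables do not carry over. Pictures are saved under pics/ and viewed, at most 10 in all, crops included, and the job is handed in when it is done.

Besides the shell and the picture viewer there is one more tool, called after "Call:" as a command line: name --argument value ..., lists and objects as JSON in quotes. move_arm: Moves the arm, as the interface text tells. Scaled input: -1 to 1 covers 0.15 m each way for a shift and pi/2 rad each way for a turn. Its arguments: {"type":"object","properties":{"moves":{"type":"array"},"claw":{"type":"number"}},"required":["moves"]}

```bash
mkdir -p pics
cat > h.py <<'E'
import numpy as np, cv2
from cell import monitor, viewer, order, env
def ray(n,u,v,z):
    i=viewer.camera_info(n);K=np.array(i["K"]);T=np.array(i["camera_from_world"])
    R=T[:3,:3];c=-R.T@T[:3,3];d=R.T@np.linalg.solve(K,[u,v,1.])
    return c+d*(z-c[2])/d[2]
def proj(n,p):
    i=viewer.camera_info(n);K=np.array(i["K"]);T=np.array(i["camera_from_world"])
    q=K@(T[:3,:3]@np.array(p,float)+T[:3,3]);return q[:2]/q[2]
def snap(n,f):
    im=viewer.read_camera(n);cv2.imwrite(f"pics/{f}.png",im[:,:,::-1]);return im
E
python3 - <<'E'
from h import *
for n in("scene","side"):
    snap(n,n+"0")
    T=np.array(viewer.camera_info(n)["camera_from_world"]);print(n,(-T[:3,:3].T@T[:3,3]).round(),T[2,:3].round(2))
s=monitor.state();print(s["t"],s["eef_pos"],s["tcp_rot"],s["ft_force"])
E
```

```text
scene [1668.  281.  873.] [-0.8  -0.21 -0.57]
side [ 255. -899. 1063.] [ 0.23  0.66 -0.72]
0.1 [6.24781394e+02 3.94994224e-02 2.14120064e+02] [-3.14058142e+00 -6.25205465e-05  1.57087908e+00] [-0.27378569  0.29991012  0.65099029]
```

View pics/scene0.png

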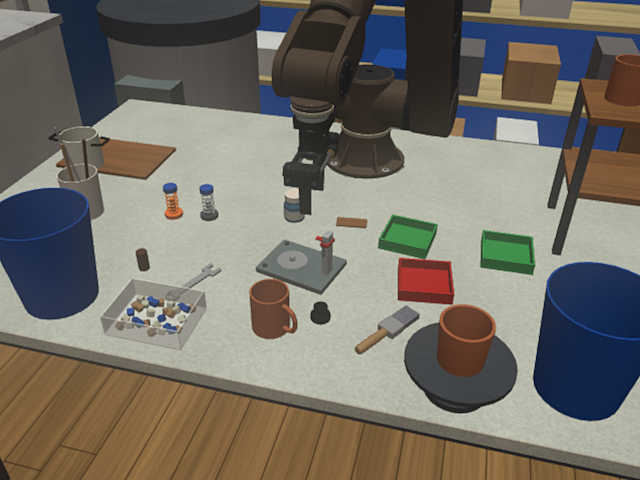

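View pics/side0.png

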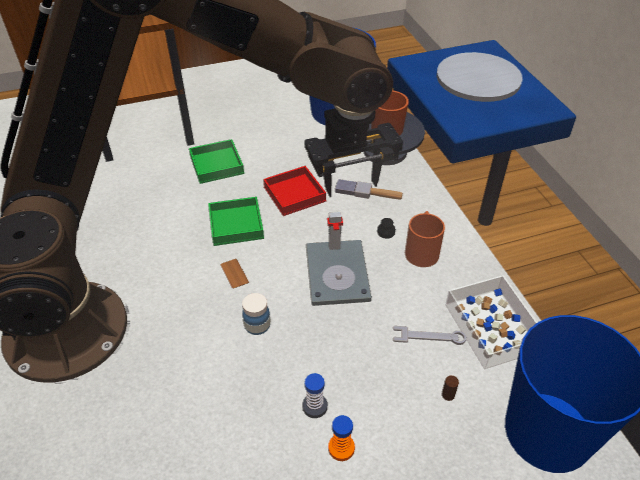

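The steel-footed, blue-capped spring is at scene (207,190) and side (315,383). The one with the orange foot is a decoy. The tester pin is at side (339,276), the red mark at scene (325,240), the near green tray at side (236,220) and the red tray at side (294,190).

Run:
```python
from h import *
def mask(im,n,kind,box):
    h=cv2.cvtColor(im,cv2.COLOR_RGB2HSV);H,S,V=cv2.split(h)
    m={'blue':(H>100)&(H<130)&(S>130),'red':((H<6)|(H>174))&(S>150)&(V>90),'green':(H>45)&(H<80)&(S>100)}[kind]
    x0,y0,x1,y1=box;k=np.zeros_like(m);k[y0:y1,x0:x1]=m[y0:y1,x0:x1];return k
S=cv2.imread("pics/side0.png")[:,:,::-1].copy();C=cv2.imread("pics/scene0.png")[:,:,::-1].copy()
def cen(m): 
    v,u=np.nonzero(m);return u.mean(),v.mean(),u.min(),u.max(),v.min(),v.max(),len(u)
for n,im,bx in(("side",S,(295,365,335,400)),("scene",C,(195,178,220,200))):
    c=cen(mask(im,n,'blue',bx));print("cap",n,np.round(c,1),ray(n,c[0],c[1],83).round(1))
for n,im,bx,k in(("side",S,(200,190,268,250),'green'),("side",S,(260,160,330,220),'red'),("scene",C,(370,205,445,262),'green'),("scene",C,(390,250,460,305),'red'),):
    m=mask(im,n,k,bx);c=cen(m)
    r=cv2.minAreaRect(np.argwhere(m)[:,::-1].astype(np.float32))
    print(k,n,np.round(c,1),ray(n,c[0],c[1],15).round(1))
    h=cv2.convexHull(np.argwhere(m)[:,::-1].astype(np.int32));a=cv2.approxPolyDP(h,4,True)[:,0]
    print([ray(n,*p,30)[:2].round().tolist() for p in a])
print("pin",ray("side",339,276,21).round(1),ray("scene",292,259,21).round(1))
# plate corners
for n,im,bx in(("side",S,(300,236,375,310)),("scene",C,(250,235,350,295))):
    h=cv2.cvtColor(im,cv2.COLOR_RGB2HSV);print(n,h[265,318] if n=="side" else h[270,285])
print("mark");
for n,im,bx in(("side",S,(322,205,350,240)),("scene",C,(308,228,345,255))):
    m=mask(im,n,'red',bx);print(cen(m))
    x0,y0,x1,y1=bx
    cv2.imwrite(f"pics/m_{n}.png",cv2.resize(im[y0-15:y1+70,x0-60:x1+40,::-1],None,fx=4,fy=4,interpolation=cv2.INTER_CUBIC))
a=cv2.imread("pics/m_side.png");b=cv2.imread("pics/m_scene.png");print(a.shape,b.shape)
H=min(a.shape[0],b.shape[0]);o=np.hstack([a[:H],b[:H]]);o=cv2.resize(o,None,fx=min(800/o.shape[1],600/o.shape[0]),fy=min(800/o.shape[1],600/o.shape[0]));cv2.imwrite("pics/m.png",o)
```

```text
cap side [314.2 383.  305.  323.  373.  393.  308. ] [ 430.8 -334.    83. ]
cap scene [205.9 187.3 200.  212.  185.  190.   62. ] [ 426.7 -338.1   83. ]
green side [ 235.3  220.6  209.   263.   197.   245.  2133. ] [403.1 189.4  15. ]
[[448.0, 97.0], [337.0, 112.0], [354.0, 255.0], [468.0, 239.0]]
red side [ 294.4  190.2  264.   328.   166.   219.  1888. ] [570.2 249.3  15. ]
[[611.0, 108.0], [513.0, 163.0], [505.0, 299.0], [619.0, 315.0], [636.0, 202.0]]
green scene [ 408.1  236.   378.   436.   215.   258.  1065. ] [410.9 191.3  15. ]
[[361.0, 254.0], [513.0, 241.0], [498.0, 130.0], [349.0, 140.0]]
red scene [ 425.9  282.5  398.   453.   258.   303.  1715. ] [583.6 254.6  15. ]
[[654.0, 314.0], [674.0, 204.0], [532.0, 185.0], [513.0, 301.0]]
pin [577.6 -61.4  21. ] [585.9 -58.6  21. ]
side [ 99  26 129]
scene [ 71  18 114]
mark
(np.float64(335.05128205128204), np.float64(224.02564102564102), np.int64(327), np.int64(342), np.int64(217), np.int64(229), 78)
(np.float64(324.1), np.float64(240.85), np.int64(316), np.int64(333), np.int64(237), np.int64(245), 40)
(480, 512, 3) (448, 548, 3)
```

View pics/m.png

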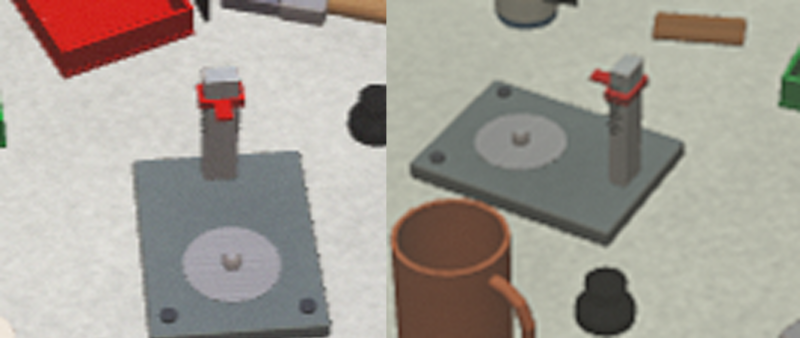

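Call:
move_arm --moves '[-0.32,-0.187,0,0,-0.32,-0.187,0,0,-0.32,-0.187,0,0,-0.32,-0.187,0,0,-0.32,-0.187,0,0,-0.32,-0.187,0,0,-0.32,-0.187,0,0,0,0,0,0,0,0,0,0]' --claw 70

```text
t: 1.23
eef_pos: [428.6, -335.7, 214.4]
tcp_rot: [-3.141, -0.001, 1.57]
ft_force: [-0.4, 0.0, -0.1]
opening: 0.737
grip_force: 0.0
```

Run:
```python
from h import *
s=monitor.state();print(s["t"],s["eef_pos"],s["tcp_rot"],s["ft_force"],s["joints"])
T=np.array(viewer.camera_info("wrist")["camera_from_world"]);print((-T[:3,:3].T@T[:3,3]).round(),T.round(2))
snap("wrist","w1");print(proj("wrist",[428,-336,90]), ray("side",342,426,83))
```

```text
1.225 [ 428.57925489 -335.70395596  214.40004281] [-3.14132856e+00 -6.36690291e-04  1.57009406e+00] [-0.38988938  0.02354735 -0.08565462] [-7.85951258e-01  3.77216134e-01  1.75710157e+00  3.11636715e-04
  1.00791188e+00 -7.85415458e-01]
[ 429. -270.  384.] [[ 1.0000e+00  0.0000e+00 -0.0000e+00 -4.2834e+02]
 [ 0.0000e+00 -9.7000e-01  2.4000e-01 -3.5340e+02]
 [-0.0000e+00 -2.4000e-01 -9.7000e-01  3.1046e+02]
 [ 0.0000e+00  0.0000e+00  0.0000e+00  1.0000e+00]]
[317.27622164 240.90056184] [ 449.27804489 -427.92363426   83.        ]
```

View pics/w1.png

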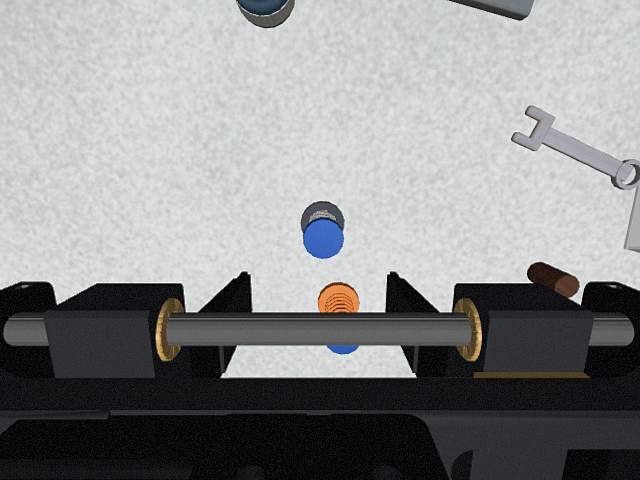

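The wrist view shows the blue cap at (323,239) above its grey foot, with the orange decoy at (340,320), clear of the finger line.

Run:
```python
from h import *
im=cv2.imread("pics/w1.png");H,S,V=cv2.split(cv2.cvtColor(im,cv2.COLOR_BGR2HSV))
m=((H>100)&(H<130)&(S>130)).astype(np.uint8);m[:195]=0;m[265:]=0;m[:,:290]=0;m[:,360:]=0
(c,r)=cv2.minEnclosingCircle(np.argwhere(m)[:,::-1].astype(np.float32));print(c,r,ray("wrist",*c,90))
k=np.argwhere(m)[:,::-1].mean(0);print(k,ray("wrist",*k,89))
```

```text
(322.77288818359375, 237.6533203125) 20.423871994018555 [ 432.75317316 -333.11324353   90.        ]
[322.80748246 237.64380359] [ 432.7952436  -333.31986841   89.        ]
```

Call:
move_arm --moves '[0.013,0.028,0.3,0,0,0,0.3,0,0,0,0.25,0,0,0,0.166,0,0,0,0,0,0,0,0,0]'

```text
t: 2.02
eef_pos: [433.6, -333.7, 63.1]
tcp_rot: [3.141, 0.001, 1.572]
ft_force: [0.2, 0.9, -0.2]
opening: 0.732
grip_force: 0.0
```

Call:
move_arm --moves '[0,0,0,0,0,0,0,0,0,0,0,0,0,0,0,0,0,0,0,0]' --claw 20

```text
t: 2.65
eef_pos: [432.8, -334.1, 62.4]
tcp_rot: [3.141, 0.0, 1.571]
ft_force: [0.1, 0.4, 2.4]
opening: 0.369
grip_force: 30.0
```

Call:
move_arm --moves '[0,0,0.0,0,0,0,-0.2,0,0,0,-0.3,0,0,0,-0.2,0,0.26,0.198,0,0,0.26,0.198,0,0,0.26,0.198,0,0,0.26,0.198,0,0,0.26,0.198,0,0,0,0,0,0]'

```text
t: 3.9
eef_pos: [582.6, -136.4, 166.7]
tcp_rot: [-3.141, -0.0, 1.574]
ft_force: [-0.1, -0.0, -1.9]
opening: 0.37
grip_force: 30.0
```

Call:
move_arm --moves '[0,0,0,0,0,0,0,0]'

```text
t: 4.15
eef_pos: [580.8, -139.9, 167.2]
tcp_rot: [-3.141, -0.0, 1.57]
ft_force: [-0.4, -1.6, -1.0]
opening: 0.369
grip_force: 30.0
```

Run:
```python
from h import *
s=monitor.state();print(s["t"],s["eef_pos"],s["tcp_rot"],s["ft_force"],s["opening"])
snap("wrist","w2");print(proj("wrist",[582,-60,26]),proj("wrist",[582,4,95]))
T=np.array(viewer.camera_info("wrist")["camera_from_world"]);print(T.tolist())
```

```text
4.15 [ 580.81231092 -139.87563469  167.16836334] [-3.14128786e+00 -6.31642050e-05  1.56959655e+00] [-0.35076783 -1.5818095  -0.98637394] 0.3686961629310997
[319.65107654 144.94689498] [319.96884488  32.7159832 ]
[[0.9999990643776027, -0.0004475990715355068, -0.0012926325821203677, -580.8434758357857], [-0.00012982244747474682, -0.9717405417222327, 0.2360514831970254, -151.76584379992656], [-0.0013617599103110068, -0.23605109452924508, -0.9717396906484237, 310.8611502895438], [0.0, 0.0, 0.0, 1.0]]
```

View pics/w2.png

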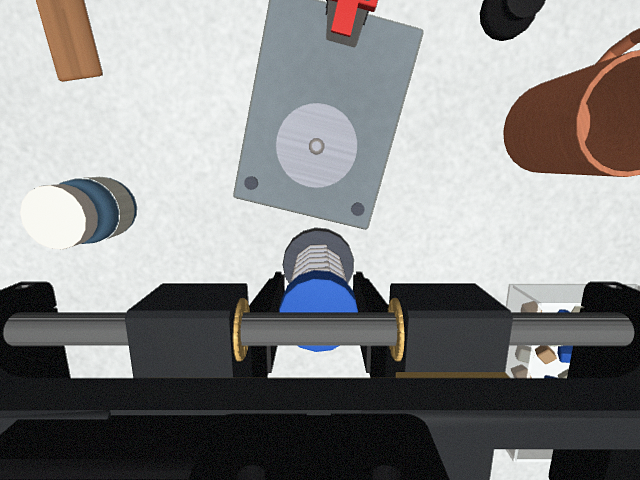

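```bash
cat >> h.py <<'E'
def triang(obs):
    A=[];b=[]
    for P,u,v in obs:
        A+= [P[2,:3]*u-P[0,:3],P[2,:3]*v-P[1,:3]];b+=[P[0,3]-P[2,3]*u,P[1,3]-P[2,3]*v]
    return np.linalg.lstsq(np.array(A),np.array(b),rcond=None)[0]
def P(n):
    i=viewer.camera_info(n);return np.array(i["K"])@np.array(i["camera_from_world"])[:3]
E
python3 - <<'E'
from h import *
im=cv2.imread("pics/w2.png");H,S,V=cv2.split(cv2.cvtColor(im,cv2.COLOR_BGR2HSV))
g=cv2.GaussianBlur(cv2.cvtColor(im,cv2.COLOR_BGR2GRAY),(0,0),1)
d=(V>140).astype(np.uint8);d[:98]=0;d[195:]=0;d[:,:265]=0;d[:,368:]=0
n,l,st,_=cv2.connectedComponentsWithStats(d);
for j in range(1,n):
    if 2000<st[j,4]<8000:
        h=cv2.convexHull(np.argwhere(l==j)[:,::-1].astype(np.int32));e=cv2.fitEllipse(h.astype(np.float32));print("disc",st[j],e,ray("wrist",*e[0],16))
c=cv2.HoughCircles(g[120:172,290:343],cv2.HOUGH_GRADIENT,1,50,param1=80,param2=8,minRadius=4,maxRadius=12);print("pin",c)
print(ray("wrist",316.5,146.5,26))
m=((H>100)&(H<130)&(S>150)).astype(np.uint8);m[:262]=0;m[360:]=0;m[:,:270]=0;m[:,365:]=0
v,u=np.nonzero(m);print("cap",u.min(),u.max(),v.min(),v.max())
r=(((H<6)|(H>174))&(S>150)).astype(np.uint8);r[60:]=0;r[:,:315]=0;r[:,385:]=0
for v in range(15,40): 
    q=np.nonzero(r[v])[0]; 
    if len(q):print(v,q.min(),q.max(),V[v,q].astype(int).tolist()[::3])
E
```

```text
pin [[[25.5 25.5  8. ]]]
[579.29073568 -61.28197301  26.        ]
cap 270 362 271 351
15 335 354 [247, 229, 232, 230, 230, 232, 232]
16 334 354 [177, 230, 230, 229, 229, 230, 231]
17 334 354 [215, 229, 233, 230, 232, 229, 232]
18 334 354 [246, 232, 230, 231, 230, 231, 231]
19 334 353 [249, 232, 230, 233, 229, 232, 234]
20 334 353 [243, 231, 230, 229, 230, 231, 237]
21 333 353 [213, 231, 231, 228, 230, 231, 231]
22 333 353 [220, 231, 231, 230, 232, 230, 234]
23 333 352 [247, 232, 232, 232, 231, 230, 232]
24 333 352 [247, 232, 231, 233, 233, 229, 235]
25 332 352 [211, 231, 231, 232, 230, 231, 232]
26 332 352 [221, 231, 231, 231, 231, 232, 233]
27 332 352 [248, 231, 233, 231, 232, 233, 234]
28 332 351 [250, 232, 230, 231, 231, 230, 235]
29 331 351 [189, 236, 231, 231, 232, 232, 232]
30 331 351 [136, 250, 236, 234, 232, 229, 232]
31 331 351 [81, 128, 228, 240, 234, 232, 233]
32 333 350 [69, 107, 165, 246, 236, 232]
33 337 350 [74, 112, 191, 246, 243]
34 340 350 [70, 92, 163, 253]
35 344 350 [67, 105, 136]
36 348 349 [71]
```

The pin is at wrist pixel (316,146), close to (579,-61), and the mark's tip edge is at (341,32.5). I'll go over the pin and lower to just above it.

Call:
move_arm --moves '[0.173,-0.004,0,0,0.173,-0.004,0,0,0.173,-0.003,0,0,0,0,0.25,0,0,0,0.24,0,0,0,0,0,0,0,0,0]'

```text
t: 5.08
eef_pos: [580.2, -61.8, 95.0]
tcp_rot: [3.14, 0.0, 1.57]
ft_force: [0.4, 0.2, -1.9]
opening: 0.369
grip_force: 30.0
```

Run:
```python
from h import *
s=monitor.state();print(s["t"],s["eef_pos"],s["tcp_rot"],s["ft_force"],s["opening"])
w=snap("wrist","w3");a=snap("side","s3");b=snap("scene","c3")
print(proj("wrist",[579,-61,26]),proj("wrist",[595,1,95]))
up=lambda i:cv2.resize(i,None,fx=3,fy=3,interpolation=cv2.INTER_CUBIC)
x=np.hstack([up(a[190:320,280:400]),up(b[205:335,240:370])]);y=w[0:210,100:540]
o=np.zeros((600,800,3),np.uint8);o[:390,:750]=x;o[390:600,:440]=y
cv2.imwrite("pics/o3.png",o[:,:,::-1])
```

```text
5.075 [580.2297566  -61.81554054  94.97170125] [3.14024414e+00 2.83728614e-04 1.56997098e+00] [ 0.36143425  0.22886896 -1.9210744 ] 0.36921866561681016
[316.18706924 256.14225424] [348.91752821 168.73409431]
```

View pics/o3.png

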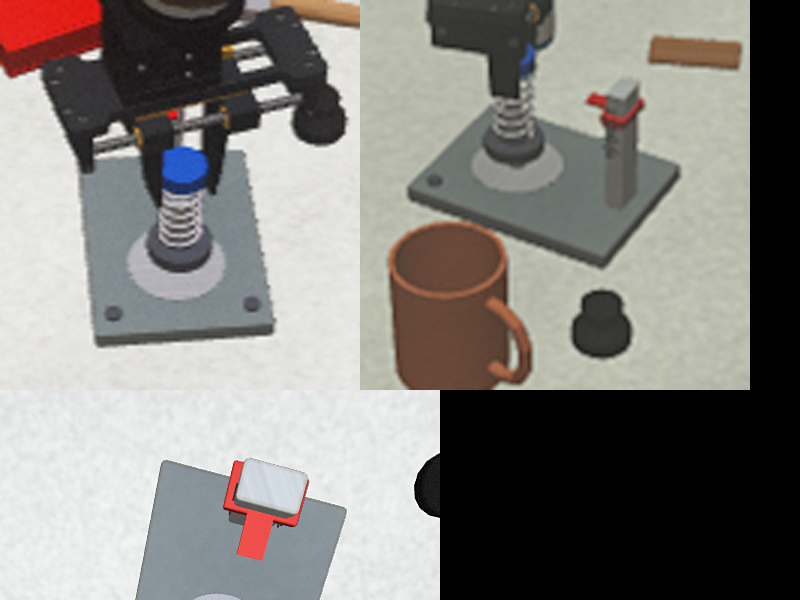

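The spring hangs upright over the pin. The mark's tip is at wrist (352,168). I'll correct x by −1 mm and lower slowly.

Call:
move_arm --moves '[0,-0.007,0,0,0,0,0.03,0,0,0,0.03,0,0,0,0.02,0,0,0,0.02,0,0,0,0.01,0,0,0,0,0,0,0,0,0]'

```text
t: 6.22
eef_pos: [578.7, -61.2, 77.5]
tcp_rot: [3.141, 0.0, 1.571]
ft_force: [-1.2, -0.0, 3.2]
opening: 0.373
grip_force: 30.0
```

Run:
```python
from h import *
im=cv2.imread("pics/w3.png");H,S,V=cv2.split(cv2.cvtColor(im,cv2.COLOR_BGR2HSV))
r=(((H<6)|(H>174))&(S>120)).astype(np.uint8);r[:60]=0;r[210:]=0;r[:,:310]=0;r[:,420:]=0
for v in range(150,174,2):
    q=np.nonzero(r[v])[0]
    if len(q):print(v,q.min(),q.max(),V[v,q[::4]].tolist())
K=np.array(viewer.camera_info("wrist")["K"])
T2=np.array([[0.9999990643776027, -0.0004475990715355068, -0.0012926325821203677, -580.8434758357857], [-0.00012982244747474682, -0.9717405417222327, 0.2360514831970254, -151.76584379992656], [-0.0013617599103110068, -0.23605109452924508, -0.9717396906484237, 310.8611502895438]])
c2=-T2[:,:3].T@T2[:,3];print(c2)
# current offset camera-TCP fixed; T3 from tcp shift
R=T2[:,:3];sh=np.array([580.2298-580.8123,-61.8155+139.8756,94.9717-167.1684]);T3=np.c_[R,-R@(c2+sh)]
for tip3 in((351.5,167.5),(351.5,168.5)):
  for tip2 in((341,32.5),(341,33)):
    X=triang([(K@T2,*tip2),(K@T3,*tip3)]);print(tip3,tip2,X.round(1),np.hypot(*(X[:2]-[579.2,-61.2])),"h",X[2]-16)
```

```text
150 340 367 [197, 238, 239, 239, 239, 238, 238]
152 340 366 [252, 238, 238, 239, 238, 237, 237]
154 339 366 [192, 238, 238, 238, 239, 238, 237]
156 339 365 [253, 239, 238, 240, 239, 236, 240]
158 338 365 [193, 238, 239, 238, 240, 239, 238]
160 338 364 [251, 239, 239, 237, 238, 239, 238]
162 337 364 [198, 239, 239, 239, 238, 237, 239]
164 337 363 [216, 247, 240, 239, 238, 239, 239]
166 345 363 [205, 245, 239, 238, 239]
168 353 362 [206, 246, 243]
170 361 361 [240]
[581.24654802 -74.3578935  337.14985334]
(351.5, 167.5) (341, 32.5) [595.    1.3 103.7] 64.48500399373651 h 87.71798436602077
(351.5, 167.5) (341, 33) [595.1   1.3 102.9] 64.48780069872515 h 86.92707004222856
(351.5, 168.5) (341, 32.5) [594.9   0.9 105. ] 64.05842455256477 h 89.00078105798445
(351.5, 168.5) (341, 33) [595.    0.9 104.2] 64.0591492706209 h 88.22042943546819
```

Seated with about 4 N of load. The mark edge is roughly 88 mm above the plate. Next I release, rise, and shut the fingers.

Call:
move_arm --moves '[0,0,0,0,0,0,0,0,0,0,0,0,0,0,0,0]' --claw 65

```text
t: 6.72
eef_pos: [578.7, -61.2, 77.2]
tcp_rot: [3.142, -0.0, 1.571]
ft_force: [-0.3, 0.1, -0.3]
opening: 0.677
grip_force: 0.0
```

Call:
move_arm --moves '[0,0,-0.15,0,0,0,-0.15,0,0,0,0,0]'

```text
t: 7.1
eef_pos: [579.3, -61.3, 123.5]
tcp_rot: [3.139, 0.001, 1.571]
ft_force: [0.1, -0.2, -0.6]
opening: 0.682
grip_force: 0.0
```

Call:
move_arm --moves '[0,0,0,0,0,0,0,0,0,0,0,0,0,0,0,0,0,0,0,0,0,0,0,0]' --claw 0

```text
t: 7.85
eef_pos: [578.7, -61.2, 122.2]
tcp_rot: [3.141, -0.0, 1.571]
ft_force: [-0.0, 0.2, 1.2]
opening: 0.109
grip_force: 0.0
```

Run:
```python
from h import *
s=monitor.state();print(s["t"],s["eef_pos"],s["tcp_rot"],s["ft_force"],s["opening"])
w=snap("wrist","w4");a=snap("side","s4");b=snap("scene","c4")
up=lambda i:cv2.resize(i,None,fx=3,fy=3,interpolation=cv2.INTER_CUBIC)
x=np.hstack([up(a[190:320,280:400]),up(b[205:335,240:370])])
o=np.zeros((600,800,3),np.uint8);o[:390,:750]=x;o[390:600,:440]=w[180:390,100:540]
cv2.imwrite("pics/o4.png",o[:,:,::-1])
```

```text
7.85 [578.67592301 -61.17441215 122.24210741] [ 3.14149790e+00 -9.75609161e-06  1.57077322e+00] [-0.02839255  0.24469547  1.21488971] 0.10908051463377519
```

View pics/o4.png

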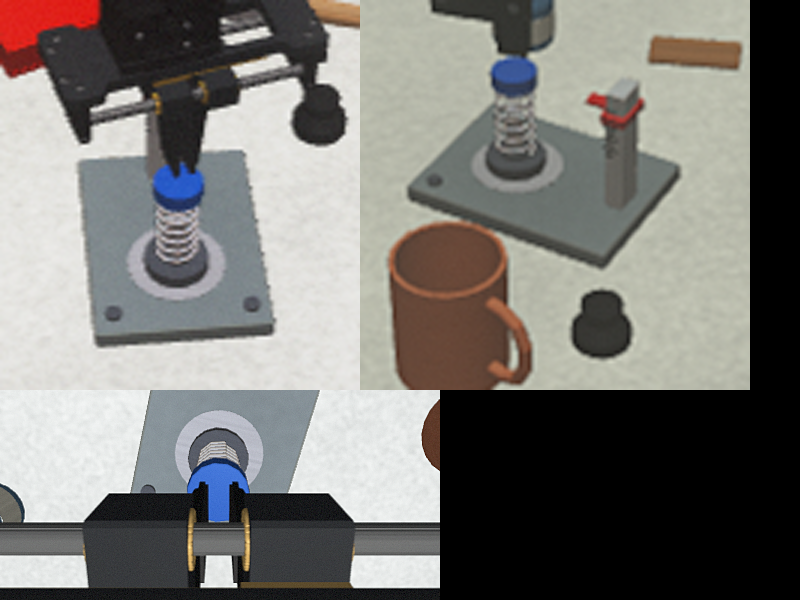

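The spring stands free and seated on the pin, with its foot centred in the disc. Finish closing, then press in small steps.

Call:
move_arm --moves '[0,0,0.05,0,0,0,0.043,0,0,0,0,0,0,0,0,0]'

```text
t: 8.5
eef_pos: [578.7, -61.2, 108.2]
tcp_rot: [-3.142, -0.0, 1.571]
ft_force: [-0.5, 0.1, -0.0]
opening: 0.004
grip_force: 0.0
```

Call:
move_arm --moves '[0,0,0.013,0,0,0,0.013,0,0,0,0.007,0,0,0,0,0,0,0,0,0]'

```text
t: 9.12
eef_pos: [578.9, -61.2, 103.7]
tcp_rot: [3.141, 0.0, 1.571]
ft_force: [-0.3, -0.4, 6.2]
opening: 0.003
grip_force: 2.5
```

Call:
move_arm --moves '[0,0,0.01,0,0,0,0,0,0,0,0,0]'

```text
t: 9.5
eef_pos: [578.9, -61.2, 102.3]
tcp_rot: [3.141, 0.0, 1.571]
ft_force: [-1.2, 0.5, 5.9]
opening: 0.005
grip_force: 3.1
```

Run:
```python
from h import *
for i in range(6):
    s=monitor.state();print(s["t"],s["eef_pos"][2],s["ft_force"][2]);viewer.read_camera("side")
```

```text
9.5 102.26919860409498 5.883148167883767
9.55 102.2643906705616 6.8984422787104505
9.6 102.24657434445018 5.417184208088396
9.65 102.2574286171203 5.8214257919441845
9.7 102.26275937367949 6.043197419273741
9.75 102.2526959835931 6.829216785813844
```

Call:
move_arm --moves '[0,0,0.01,0,0,0,0.01,0,0,0,0,0,0,0,0,0]'

```text
t: 10.3
eef_pos: [578.9, -61.2, 99.4]
tcp_rot: [3.141, 0.0, 1.571]
ft_force: [-1.0, -0.1, 10.3]
opening: 0.005
grip_force: 4.4
```

Run:
```python
from h import *
f=[]
for i in range(6):
    s=monitor.state();f.append(s["ft_force"][2]);viewer.read_camera("side")
print(s["t"],s["eef_pos"],np.round(f,1),np.mean(f))
```

```text
10.55 [578.89579601 -61.21356591  99.49544967] [10.3  8.8 10.3  8.3  8.4  9.1] 9.210238855772069
```

Call:
move_arm --moves '[0,0,0.014,0,0,0,0.013,0,0,0,0.008,0,0,0,0,0,0,0,0,0,0,0,0,0,0,0,0,0,0,0,0,0]'

```text
t: 11.6
eef_pos: [579.0, -61.2, 94.6]
tcp_rot: [3.14, 0.0, 1.571]
ft_force: [-2.7, 0.7, 13.0]
opening: 0.002
grip_force: 6.5
```

Run:
```python
from h import *
f=[]
for i in range(8):
    s=monitor.state();f.append(s["ft_force"][2]);im=viewer.read_camera("side")
print(s["t"],s["eef_pos"],np.round(f,1),np.mean(f))
b=snap("scene","c5");up=lambda i:cv2.resize(i,None,fx=4,fy=4,interpolation=cv2.INTER_CUBIC)
cv2.imwrite("pics/o5.png",np.hstack([up(im[190:310,290:380]),up(b[215:335,260:360])])[:,:,::-1])
# predicted pixel of cap top edge height vs mark at the same height
print("scene rows of mark for h 74..90:",[(h,proj("scene",[595,1,16+h]).round(1).tolist()) for h in(74,80,88)])
```

```text
11.95 [578.98475286 -61.24873083  94.67263239] [13.  12.4 13.4 11.6 13.9 12.4 12.8 12.7] 12.78001232055507
scene rows of mark for h 74..90: [(74, [315.7, 241.0]), (80, [315.7, 238.8]), (88, [315.7, 235.9])]
```

View pics/o5.png

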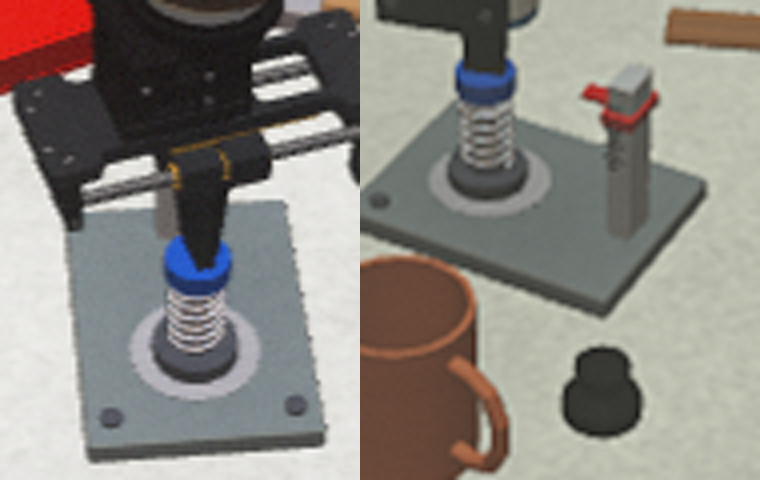

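At 12.8 N the cap top is about 78.7 mm above the plate. The mark tip in the scene view, near (316,237), puts its edge at about 85–88 mm. I'll go to the full 15 N and hold.

Call:
move_arm --moves '[0,0,0.007,0,0,0,0.006,0,0,0,0,0,0,0,0,0,0,0,0,0,0,0,0,0,0,0,0,0,0,0,0,0,0,0,0,0,0,0,0,0]'

```text
t: 13.3
eef_pos: [579.0, -61.2, 92.8]
tcp_rot: [3.14, 0.0, 1.571]
ft_force: [-3.0, 0.7, 14.7]
opening: 0.006
grip_force: 7.3
```

Run:
```python
from h import *
f=[]
for i in range(8):
    s=monitor.state();f.append(s["ft_force"][2]);im=viewer.read_camera("side")
print(s["t"],s["eef_pos"],np.round(f,1),np.mean(f))
```

```text
13.65 [578.997925   -61.24101075  92.85952389] [14.7 13.2 15.1 14.6 15.1 14.  14.6 14.1] 14.435653132363147
```

At 14.4 N measured, the cap stands 76.8 mm above the plate, about 10 mm below the mark, so the spring is tired and goes to the red tray. I'll back off, open and regrip.

Call:
move_arm --moves '[0,0,-0.04,0,0,0,-0.1,0,0,0,-0.1,0,0,0,0,0]'

```text
t: 14.2
eef_pos: [579.1, -61.3, 128.7]
tcp_rot: [3.14, 0.0, 1.571]
ft_force: [-0.2, -0.4, -0.4]
opening: 0.001
grip_force: 0.0
```

Call:
move_arm --moves '[0,0,0,0,0,0,0,0,0,0,0,0,0,0,0,0,0,0,0,0,0,0,0,0]' --claw 65

```text
t: 14.95
eef_pos: [578.7, -61.2, 127.7]
tcp_rot: [3.141, 0.0, 1.571]
ft_force: [0.0, 0.3, -0.3]
opening: 0.579
grip_force: 0.0
```

Call:
move_arm --moves '[0,0,0.15,0,0,0,0.14,0,0,0,0.03,0,0,0,0,0,0,0,0,0]'

```text
t: 15.58
eef_pos: [579.1, -61.3, 80.4]
tcp_rot: [3.14, 0.0, 1.571]
ft_force: [-0.0, -0.3, -0.4]
opening: 0.684
grip_force: 0.0
```

Call:
move_arm --moves '[0,0,0,0,0,0,0,0,0,0,0,0,0,0,0,0,0,0,0,0]' --claw 20

```text
t: 16.2
eef_pos: [578.7, -61.2, 79.7]
tcp_rot: [3.141, 0.0, 1.571]
ft_force: [-1.2, 0.5, 2.3]
opening: 0.374
grip_force: 30.0
```

Call:
move_arm --moves '[0,0,-0.15,0,0,0,-0.25,0,0,0,-0.25,0,0,0,-0.22,0,0,0,0,0]'

```text
t: 16.82
eef_pos: [579.4, -61.3, 212.1]
tcp_rot: [3.138, 0.001, 1.571]
ft_force: [0.1, -0.2, -1.5]
opening: 0.371
grip_force: 30.0
```

Call:
move_arm --moves '[0.308,0,0,0,0.308,0,0,0,0.308,0,0,0,0.308,0,0,0,0.308,0,0,0,0,0,0,0,0,0,0,0]'

```text
t: 17.7
eef_pos: [578.2, 169.5, 208.9]
tcp_rot: [-3.14, 0.001, 1.571]
ft_force: [-0.7, 0.3, -1.5]
opening: 0.368
grip_force: 30.0
```

Run:
```python
from h import *
s=monitor.state();print(s["t"],s["eef_pos"],s["ft_force"],s["opening"])
im=snap("wrist","w6")
H,S,V=cv2.split(cv2.cvtColor(im,cv2.COLOR_RGB2HSV))
r=(((H<6)|(H>174))&(S>150)).astype(np.uint8)
n,l,st,_=cv2.connectedComponentsWithStats(r);j=1+np.argmax(st[1:,4]);print(st[j])
h=cv2.convexHull(np.argwhere(l==j)[:,::-1].astype(np.int32));a=cv2.approxPolyDP(h,5,True)[:,0]
for p in a: print(p,ray("wrist",*p,30)[:2].round())
```

```text
17.7 [578.23107274 169.48437955 208.90011384] [-0.65543579  0.34089498 -1.46822475] 0.36803616943967693
[  241    70   139   145 15786]
[379 198] [639. 200.]
[264 214] [523. 184.]
[241  90] [506. 300.]
[366  70] [622. 317.]
```

View pics/w6.png

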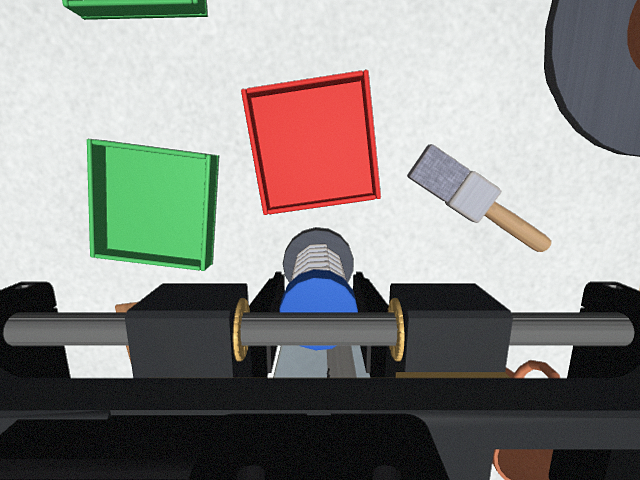

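The red tray's corners are clean, with its centre at about (572.5, 250). Go over it and lower gently.

Call:
move_arm --moves '[0.18,-0.013,0,0,0.18,-0.013,0,0,0.178,-0.012,0,0,0,0,0.3,0,0,0,0.3,0,0,0,0.2,0,0,0,0,0,0,0,0,0]'

```text
t: 18.75
eef_pos: [573.8, 250.0, 91.3]
tcp_rot: [3.14, -0.0, 1.57]
ft_force: [0.3, -0.2, -1.1]
opening: 0.371
grip_force: 30.0
```

Call:
move_arm --moves '[0,0,0.04,0,0,0,0.03,0,0,0,0.025,0,0,0,0.02,0,0,0,0.015,0,0,0,0,0,0,0,0,0]'

```text
t: 19.62
eef_pos: [573.0, 250.5, 70.7]
tcp_rot: [3.141, -0.0, 1.571]
ft_force: [-0.7, -0.4, -1.7]
opening: 0.373
grip_force: 30.0
```

Call:
move_arm --moves '[0,0,0.008,0,0,0,0.007,0,0,0,0,0,0,0,0,0]'

```text
t: 20.12
eef_pos: [573.1, 250.6, 68.7]
tcp_rot: [3.141, -0.0, 1.571]
ft_force: [-1.0, 1.2, 3.4]
opening: 0.366
grip_force: 30.0
```

Contact is made at the expected height. Release and rise.

Call:
move_arm --moves '[0,0,0,0,0,0,0,0,0,0,0,0,0,0,0,0]' --claw 65

```text
t: 20.62
eef_pos: [573.0, 250.5, 68.3]
tcp_rot: [3.142, 0.0, 1.571]
ft_force: [1.2, 1.0, -0.1]
opening: 0.674
grip_force: 0.0
```

Call:
move_arm --moves '[0,0,-0.1,0,0,0,-0.25,0,0,0,-0.3,0,0,0,-0.2,0,-0.2,0,0,0,-0.3,0,0,0,0,0,0,0,0,0,0,0]'

```text
t: 21.62
eef_pos: [573.1, 175.7, 196.7]
tcp_rot: [3.141, -0.0, 1.57]
ft_force: [-0.1, 0.5, 0.1]
opening: 0.683
grip_force: 0.0
```

Run:
```python
from h import *
w=snap("wrist","w7");a=snap("side","s7");b=snap("scene","c7")
o=np.hstack([w[0:400,120:520],cv2.resize(a[140:290,240:390],(400,400))]);cv2.imwrite("pics/o7.png",o[:,:,::-1])
```

```text
(no output)
```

View pics/o7.png

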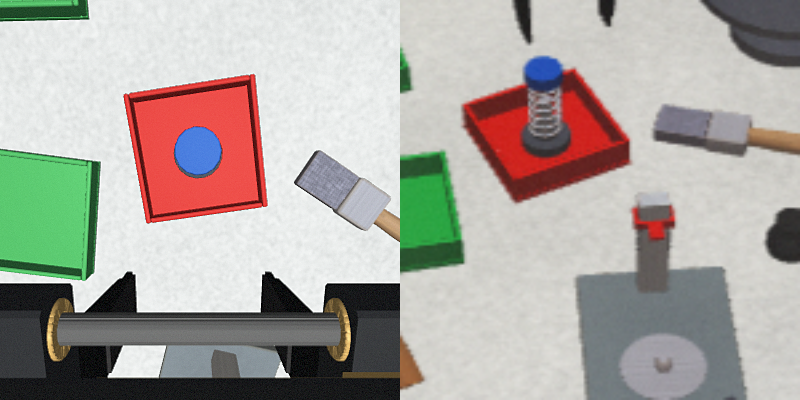

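The spring stands upright in the middle of the red tray, and the mark is where it was.

```bash
python3 -c "
from h import *
print(order.job_done())"
```

```text
the job is handed in; nothing more can be done
None
```

The spring is tired and now stands upright in the red tray: at about 14.4 N measured press its cap stood about 77 mm above the plate, and the mark's edge is at about 85–88 mm; the job is handed in, verdict not shown.

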